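Clamp the seized flashlight for dusting

TASK

Pluck the red flashlight out of the blue pocket tray and set it down on the bed of the slide-jaw holder, flat and switch side up, with the jaws at the middle of its body (its head may point either way). Then slide the moving jaw up by its yellow post until the flashlight is held snugly between both jaws, let go, and leave everything else where it is.

Things in the scene. Friction and masses are not known exactly. Their poses are not given: they have to be found in the camera images.
- flashlight: red flashlight, 146 mm long, 0.18 kg. Body block 100 long (x -50..50), 32 wide (y), 34 high, rounded edges; round head 42 in diameter at x 50..90 on the body's centre line (reaches 4 below the body's underside); black tail cap 6 long; flat black switch on top at x 28. Origin: centre of the body block's underside; x towards the head, z up.
- tray: fixed blue pocket tray, 190 (x) by 198 (y) by 20 mm; three alike pockets along x (centre lines y -66, 0, 66), 170 long, 48 wide, floor 8 above the underside, walls 12 above the floor. The flashlight lies in any one of them, head to +x, origin near x -20; its upper 22 mm stands above the walls. Origin: centre of the underside, 3 above the table (on a mat).
- holder: fixed slide-jaw holder. Foot 96 (x) by 210 (y -125..85) by 6 mm; aluminium bed 56 wide (x), top at z 20. Fixed black jaw at +y, inner face at y 40, 56 wide; the moving jaw faces it. Jaw tops at z 32. The flashlight lies along x, head overhanging the bed's side. Origin: on the underside, 3 above the table; y is the sliding direction, towards the fixed jaw.
- jaw (a joint): travel of the moving jaw along the holder's +y, in m, 0 to 0.056. Its inner face is at holder y = -40 mm + travel, so the gap is 80 mm - travel; on the 32 mm wide flashlight it closes at 0.048. It slides with about 3 N of friction and stays where it is left.
- jaw_post (a point): centre of the top of the yellow square grip post on the moving jaw, 20 by 20, standing 41 above the jaw block's top and 75 above the holder's origin; it is at holder y = -85 mm + travel, 45 behind the jaw's inner face. It can be pinched from above or pushed.
- wand: bystander in a tray pocket: silver magnetic wand, 120 long (x), 17 thick. Origin: centre of its underside.
- weight_a: bystander in a tray pocket: grey ceramic scale weight, 40 in diameter, 36 high, upright. Origin: centre of its underside.
- weight_b: bystander on the mat, like weight_a. Origin: centre of its underside.
- jar: bystander on the mat: glass dusting jar with a black cap, 60 in diameter, 80 high. Origin: centre of its underside.
- tin: bystander on the mat: steel tin, 56 in diameter, 60 high. Origin: centre of its underside.
- brush: bystander on the mat: dusting brush, 160 long, lying. Origin: on its underside, near the middle.
Mind the look-alikes: they are no part of the job. Several things have the shape of the flashlight; the one meant has the colours described above.

How it is judged:
By the outcome, as a careful person would: the job done as asked, in the order asked, and still so for the second after the job is handed in, with the robot touching nothing.
It also fails if it takes over 46 s, if anything falls off the work surface, if the arm or the gripper's body presses on something with over 40 N, if the wrist force passes 120 N, or if a joint passes its speed limit or range.

ROBOT

A 6-joint arm with a two-finger parallel gripper is mounted at the origin on the work surface. World frame = base frame: x ahead of the robot, y to its left, z up, the work surface at z = 0. Lengths are in m, angles in rad, forces in N, time in s.
With the tool pointing down it reaches from about 0.275 to 0.75 m from the base axis. Payload 10.2 kg.
Tool frame: the origin (TCP) lies at the very end of the fingers, on their centre line; the grasp point (between the pads) lies 19 mm behind it; z points along the fingers, y is the line along which they close (so a half turn about z gives the same grasp; the last joint's range is limited). The gripper opens to 88 mm and grips with 3 to 60 N. Pads are 18 mm wide; open, the fingers measure 123 mm over their backs; the gripper's body (75 mm by 187 mm) begins 45 mm behind the grasp point.
Start: joints at [1.039, 0.313, 1.498, -0, 1.331, -0.223], TCP at [0.16, 0.5, 0.239] pointing down, gripper open.
Joint ranges: [-2.94, 2.94], [-0.97, 2.17], [0.19, 2.56], [-1.23, 4.37], [0.02, 3.11], [-2.88, 2.88]. Speed limits (rad/s): [2.39, 2.39, 3.01, 3.14, 3.14, 3.14].

INTERFACE

Orientations are given as a unit quaternion [x, y, z, w].
In Python, from cell import r gives the robot as it stands.
- The arm moves only by the tool step_arm, never from a script. Its argument "steps" is a list of rows, each an object with "dp": the shift along the tool's x, y, z as a fraction of full scale, a list of three; "rotation": the turn, a rotation vector about the tool's x, y, z as a fraction of full scale, a list of three. A call has 1 to 5 rows; each row is the pose to reach, as a shift and turn from the pose commanded when the call began, along the tool's axes at that moment; what a row does not reach only later rows make up. Full scale, the value 1, is 30 cm for a shift and 45 degrees for a turn. A row lasts 1/10 s, in which the tool goes at most 50 mm and 8.59 degrees, less where a joint would pass 70% of its speed; a pose out of reach is approached as far as the arm can. A call with a number of a shift or a turn outside -1 to 1 is refused whole. A call with a gripper value outside its range is refused whole. "fingers" is the opening, from 0 (shut) to 1 (fully open), set as the call begins (left out, the last holds). The fingers move at their own pace and stop on an object; "grip_force" is the grip in N (left out, the last holds). Time passes only in rows, so rows that repeat a pose let the fingers close. It gives the time, the measured TCP pose, the force, the opening and the grip force at its end, in the units of the state.
- r.get_obs(): the state, without advancing time (a new reading comes with each control period).
- r.snapshot(name): name is "scene" or "side" or "wrist"; returns a dict with "color" (420x560x3 uint8, red, green, blue), "camera_matrix" (3x3 intrinsics, pixels), "rvec" (rotation vector, rad) and "tvec" (3), from world to camera coordinates, as OpenCV has them. Camera axes: x right, y down, z forward; pixel columns grow to the right and rows downward; lengths in m; the calibration is good to about 2 mm. A picture is of the moment at which its call begins. There is no depth.
- r.hand_in(): hands the job in; it is judged then, once.
Trained networks look in a picture, given as the dict that the camera call returned (one of the last four; its "shot" number tells which), for a name from the list of things; names that differ only in an ending like _2 or _b are one class to them, and where a whole thing is asked for, a point or a joint stands for the part that bears it (a point fixed in the world has none). Each returns a list of dicts, best first, with "conf" (0 to 1); they miss things now and then, are a little off and sometimes report something else, mostly with a low value. They report only what shows in the picture. A call takes as long as a camera call. They do not tell look-alikes from the thing itself.
- r.recognise(thing, picture): "xyz" ([x, y, z] in m, in world coordinates, good to about 4 mm: the middle of the surface that is visible of it).
- r.regions_of(thing, picture): "mask" (420x560 bool, what is visible of it).
- r.spot_point(thing, picture): "xyz" ([x, y, z] in m, in world coordinates, good to about 4 mm: a listed point, or the origin of a listed thing).
The state is a dict: "clock": time; "joint_positions": joint angles; "joint_vel": joint speeds; "joint_torque": joint torques, N m; "position": TCP position; "ee_rot": TCP orientation; "ft_force": force on the tool from outside, world axes, zero at the start; "ft_torque": the same for the moment, N m; "grip_width": opening from 0.0 (shut) to 1.0 (fully open); "grip_force": force on a finger pad.
Only numpy, scipy, OpenCV 4.12 (cv2) and the standard library are available. Lean on these libraries where they do the work, as an engineer would, in place of code of your own. Each camera call takes 0.05 s, during which the arm holds its last target. There are 200 camera calls.

## Working session

There is one attempt and no reset: what is moved stays moved. The work goes in short steps, Python scripts to look and compute and a tool call to move; the robot and the scene stay as the last step left them, time stands still between calls to the robot, and variables do not carry over. Pictures are saved under pics/ and viewed, at most 10 in all, crops included, and the job is handed in when it is done.

Besides the shell and the picture viewer there is one more tool, called by a JSON object that holds its "method" and its "body", one argument or row to a line. step_arm: Moves the arm, as the interface text tells. Shift numbers are shares of 30 cm and turn numbers shares of 45 degrees, none past 1 either way. Its arguments: {"type":"object","properties":{"steps":{"type":"array"},"fingers":{"type":"number"},"grip_force":{"type":"number"}},"required":["steps"]}

```bash
mkdir -p pics; ls; cat > h.py <<'E'
from cell import r
import numpy as np, cv2
from scipy.spatial.transform import Rotation as R
def save(s,n): cv2.imwrite(f'pics/{n}.png',s['color'][:,:,::-1])
def P(s):
    Rm=cv2.Rodrigues(np.array(s['rvec'],float))[0]; return Rm,np.array(s['tvec'],float).ravel(),np.array(s['camera_matrix'])
def proj(s,X):
    Rm,t,K=P(s); q=K@(Rm@np.array(X,float)+t); return q[:2]/q[2]
def ray(s,uv):
    Rm,t,K=P(s); return -Rm.T@t, Rm.T@np.linalg.solve(K,[uv[0],uv[1],1])
def atz(s,uv,z):
    c,d=ray(s,uv); return c+d*(z-c[2])/d[2]
def tri(obs):
    A=np.zeros((3,3));b=np.zeros(3)
    for s,uv in obs:
        c,d=ray(s,uv); d=d/np.linalg.norm(d); M=np.eye(3)-np.outer(d,d); A+=M;b+=M@c
    return np.linalg.solve(A,b)
E
python3 - <<'E'
from h import *
np.set_printoptions(precision=4,suppress=True)
o=r.get_obs(); print(o['clock'],o['position'],o['ee_rot'],o['ft_force'],o['grip_width'])
for n in ['scene','side','wrist']:
    s=r.snapshot(n); save(s,n+'0')
    print(n,'cam',-P(s)[0].T@P(s)[1])
    for t in ['flashlight','tray','holder','jaw_post','wand','weight_a','jar','tin','brush']:
        print(t,[(np.round(d['xyz'],3).tolist(),round(d['conf'],2),proj(s,d['xyz']).round().tolist()) for d in r.spot_point(t,s)])
E
```

```text
pics
0.0 [0.1595 0.4999 0.2382] [ 0.1538  0.9881 -0.0006 -0.0002] [-0.2251  0.089  -0.1575] 0.9998912705752305
scene cam [0.9716 0.4234 0.9309]
flashlight [([0.147, -0.296, 0.001], 0.96, [289.0, 128.0]), ([0.539, -0.188, 0.009], 0.89, [229.0, 210.0]), ([0.528, -0.255, 0.008], 0.48, [216.0, 197.0])]
tray [([0.558, -0.186, 0.006], 0.68, [225.0, 215.0])]
holder [([0.549, 0.214, 0.003], 0.77, [340.0, 295.0])]
jaw_post [([0.566, 0.141, 0.079], 0.9, [313.0, 268.0]), ([0.558, -0.188, 0.006], 0.66, [225.0, 215.0])]
wand [([0.531, -0.251, 0.01], 0.5, [216.0, 198.0]), ([0.763, -0.195, 0.003], 0.18, [167.0, 261.0])]
weight_a [([0.761, 0.118, 0.003], 0.73, [253.0, 334.0]), ([0.545, -0.123, 0.009], 0.7, [244.0, 223.0]), ([0.761, -0.193, 0.002], 0.39, [168.0, 261.0])]
jar [([0.778, 0.025, -0.001], 0.76, [221.0, 316.0])]
tin [([0.742, 0.261, 0.003], 0.56, [306.0, 368.0]), ([0.538, -0.186, 0.01], 0.37, [230.0, 210.0])]
brush [([0.76, -0.194, 0.002], 0.86, [168.0, 261.0]), ([0.781, 0.022, -0.001], 0.42, [219.0, 317.0])]
side cam [-0.1018 -0.7507  0.911 ]
flashlight [([0.54, -0.188, 0.011], 0.88, [356.0, 259.0]), ([0.395, 0.023, 0.005], 0.73, [251.0, 237.0]), ([0.144, -0.296, -0.003], 0.69, [239.0, 395.0])]
tray [([0.558, -0.192, 0.001], 0.88, [362.0, 260.0]), ([0.742, 0.259, 0.005], 0.18, [301.0, 143.0])]
holder [([0.544, 0.218, 0.006], 0.58, [254.0, 174.0])]
jaw_post [([0.564, 0.144, 0.076], 0.85, [276.0, 164.0])]
wand [([0.532, -0.255, 0.012], 0.78, [374.0, 278.0]), ([0.567, 0.145, 0.078], 0.45, [277.0, 163.0])]
weight_a [([0.541, -0.119, 0.017], 0.85, [336.0, 241.0]), ([0.764, 0.114, 0.004], 0.52, [339.0, 163.0])]
jar [([0.779, 0.018, 0.0], 0.73, [367.0, 179.0])]
tin [([0.744, 0.258, -0.0], 0.56, [301.0, 144.0])]
brush [([0.764, -0.197, 0.002], 0.71, [424.0, 223.0])]
wrist cam [0.0958 0.5202 0.3846]
flashlight []
tray []
holder []
jaw_post []
wand []
weight_a []
jar []
tin []
brush []
```

```bash
python3 - <<'E'
import cv2
for n,x,y in [('scene0',140,130),('side0',200,110)]:
    a=cv2.imread(f'pics/{n}.png')
    c=a[y:y+200,x:x+250]; cv2.imwrite(f'pics/{n}c.png',cv2.resize(c,None,fx=3,fy=3,interpolation=cv2.INTER_CUBIC))
E
```

```text
(no output)
```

View pics/scene0c.png

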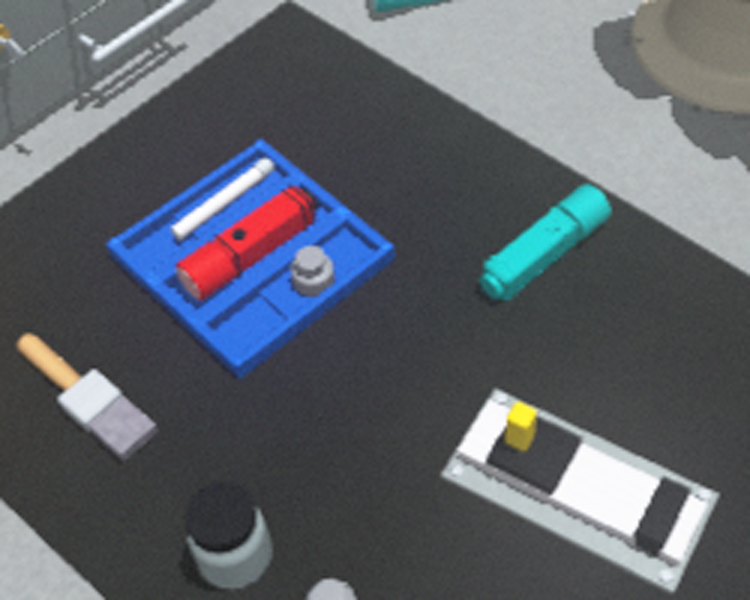

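View pics/side0c.png

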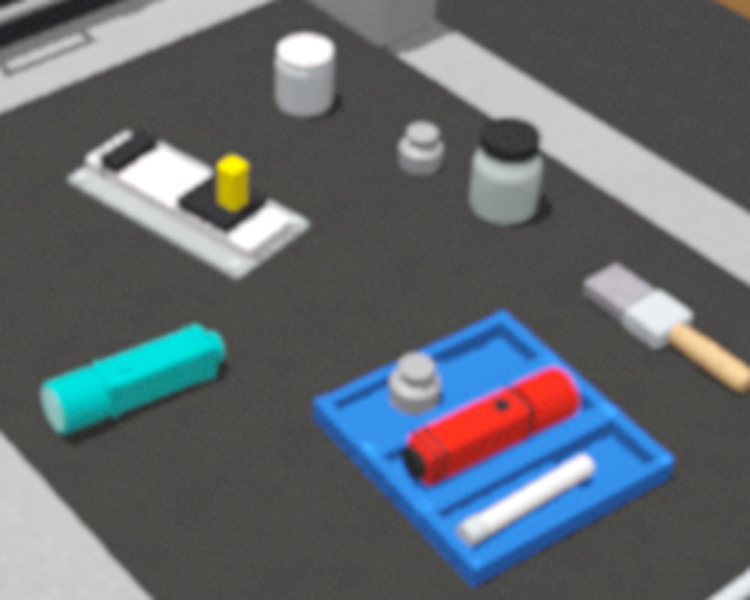

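The red flashlight lies in the tray's middle pocket, around pixel (230,210) in scene and (365,250) in side, with its head to +x. The teal look-alike lies loose on the mat. The holder's fixed jaw is at +y and its yellow post is near (313,268) in scene. I'll take wrist views of the holder and then the tray.

```bash
cat >> h.py <<'E'
np.set_printoptions(precision=4,suppress=True)
def go(p,ydir=None,start=None):
    """numbers for step_arm: p target TCP, ydir = yaw (deg) of tool y axis from world y"""
    o=r.get_obs(); p0=np.array(o['position']); R0=R.from_quat(o['ee_rot'])
    dp=R0.inv().apply(np.array(p)-p0)/.3
    rot=np.zeros(3)
    if ydir is not None:
        a=np.radians(ydir); y=np.array([-np.sin(a),np.cos(a),0]); z=np.array([0,0,-1.]); x=np.cross(y,z)
        rot=(R0.inv()*R.from_matrix(np.c_[x,y,z])).as_rotvec()/np.radians(45)
    print('t',round(o['clock'],2),'pos',p0,'F',np.array(o['ft_force']),'| dp',dp.round(3),'rot',rot.round(3),'mm',np.linalg.norm(dp)*300)
E
python3 - <<'E'
from h import *
go([.5,.2,.25],15)
E
```

```text
t 1.5 pos [0.1596 0.5002 0.2387] F [ 0.2555 -0.7158 -1.0703] | dp [-1.385 -0.608 -0.038] rot [ 0.    -0.    -0.727] mm 453.9965420774999
```

{"method": "step_arm", "body": {
  "steps": [
    {"dp":[-0.7,-0.3,-0.02],"rotation":[0,0,-0.7]},
    {"dp":[-0.7,-0.3,-0.02],"rotation":[0,0,-0.7]},
    {"dp":[-0.7,-0.3,-0.02],"rotation":[0,0,-0.7]},
    {"dp":[-0.7,-0.3,-0.02],"rotation":[0,0,-0.7]},
    {"dp":[-0.7,-0.3,-0.02],"rotation":[0,0,-0.7]}
  ]
}}

```text
clock: 2.0
position: [0.3301, 0.3522, 0.2448]
ee_rot: [-0.123, 0.992, 0.0, 0.0]
ft_force: [0.9, 1.0, -0.6]
grip_width: 1.0
grip_force: 0.0
```

```bash
python3 - <<'E'
from h import *
go([.5,.2,.25],15)
E
```

```text
t 2.0 pos [0.3301 0.3522 0.2448] F [ 0.8507  0.9722 -0.6023] | dp [-0.426 -0.63  -0.017] rot [ 0.    0.   -0.02] mm 228.21383928835505
```

{"method": "step_arm", "body": {
  "steps": [
    {"dp":[-0.42,-0.63,-0.02],"rotation":[0,0,0]},
    {"dp":[-0.42,-0.63,-0.02],"rotation":[0,0,0]},
    {"dp":[-0.42,-0.63,-0.02],"rotation":[0,0,0]},
    {"dp":[-0.42,-0.63,-0.02],"rotation":[0,0,0]},
    {"dp":[-0.42,-0.63,-0.02],"rotation":[0,0,0]}
  ]
}}

```text
clock: 2.5
position: [0.4988, 0.1971, 0.2505]
ee_rot: [-0.119, 0.993, -0.0, 0.0]
ft_force: [-0.7, 0.9, -0.4]
grip_width: 0.997
grip_force: 0.0
```

{"method": "step_arm", "body": {
  "steps": [
    {"dp":[0,0,0],"rotation":[0,0,0]},
    {"dp":[0,0,0],"rotation":[0,0,0]}
  ]
}}

```text
clock: 2.7
position: [0.4965, 0.1999, 0.2504]
ee_rot: [-0.12, 0.993, 0.0, -0.0]
ft_force: [-0.5, 0.3, -0.1]
grip_width: 0.999
grip_force: 0.0
```

```bash
python3 - <<'E'
from h import *
s=r.snapshot('wrist'); save(s,'wh'); print(-P(s)[0].T@P(s)[1])
import pickle; pickle.dump(s,open('wh.pkl','wb'))
for t in ['holder','jaw_post']: print(t,[(np.array(d['xyz']),d['conf'],proj(s,d['xyz'])) for d in r.spot_point(t,s)])
go([.5,-.19,.25],0)
E
```

```text
[0.4316 0.1835 0.3963]
holder [(array([0.5495, 0.2169, 0.0061]), 0.84, array([283.5098, 223.7115]))]
jaw_post [(array([0.5622, 0.138 , 0.0794]), 0.81, array([201.4295, 240.2182]))]
t 2.85 pos [0.4959 0.2008 0.2508] F [-0.4415 -0.5658 -0.1335] | dp [ 0.3   -1.268  0.002] rot [0.    0.    0.309] mm 390.85186542576605
```

View pics/wh.png

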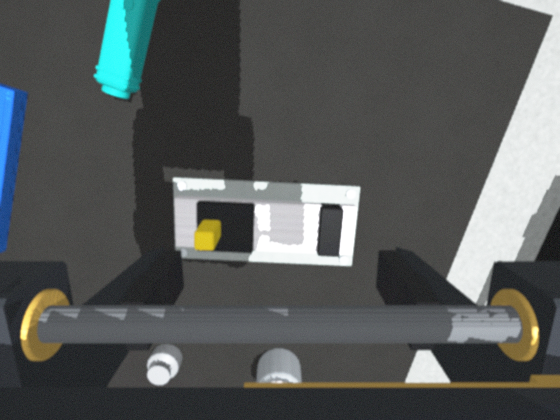

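The holder's foot corners are at about (174,178), (360,187) and (352,265), the post top is near (208,236), and the fixed jaw's black top spans (320,206)–(343,255). Next I'll locate these and move over the tray.

```bash
python3 - <<'E'
from h import *
import pickle
s=pickle.load(open('wh.pkl','rb'))
c=s['color'].astype(int)
A=atz(s,(174,178),.009);B=atz(s,(360,187),.009);C=atz(s,(352,265),.009)
print(A,B,C,np.linalg.norm(B-A),np.linalg.norm(C-B),np.degrees(np.arctan2(-(B-A)[0],(B-A)[1])))
# yellow mask centroid, top face brighter
hsv=cv2.cvtColor(s['color'],cv2.COLOR_RGB2HSV); m=(hsv[...,0]>20)&(hsv[...,0]<35)&(hsv[...,1]>150)
n,l,st,ce=cv2.connectedComponentsWithStats(m.astype(np.uint8)); print(st[1:],ce[1:])
v=hsv[...,2]; ys,xs=np.where(m); 
i=np.argmax(st[1:,4])+1; x,y,w,h,_=st[i]; 
print(v[y:y+h:2,x-1:x+w+1:2])
E
```

```text
[0.5257 0.0847 0.009 ] [0.4861 0.2899 0.009 ] [0.5794 0.3088 0.009 ] 0.2090086241796162 0.09517369635339094 10.92043921800059
[[195 219  26  31 695]
 [ 48 290   1   1   1]
 [508 291   1   1   1]
 [ 46 292   3   3   4]
 [ 50 293   1   1   1]
 [ 55 293   1   1   1]
 [ 57 293   4   3   5]
 [499 293   3   2   3]
 [ 42 294   1   1   1]
 [ 52 294   3   2   4]
 [ 56 295   1   1   1]
 [ 61 295   1   1   1]
 [517 294   2   2   2]
 [ 38 296   1   1   1]
 [ 40 296   1   1   1]
 [ 42 297   1   1   1]
 [ 46 296   2   3   4]
 [ 49 296   1   1   1]
 [ 55 297   3   2   3]
 [ 63 296   1   1   1]
 [516 297   1   1   1]
 [521 296   2   2   2]
 [ 35 299   5   7  12]
 [ 40 298   2   3   4]
 [ 52 298   1   1   1]
 [ 54 299   2   2   3]
 [ 57 298   3   4   5]
 [500 299   2   2   3]
 [507 298   2   2   2]
 [518 299   1   1   1]
 [524 298   1   1   1]
 [ 44 300   3   3   4]
 [ 65 300   1   1   1]
 [504 301   2   2   2]
 [514 300   1   1   1]
 [518 301   2   1   2]
 [ 41 303   1   1   1]
 [ 60 302   1   1   1]
 [493 302   2   1   2]
 [ 40 305   1   1   1]
 [ 43 304   2   2   2]
 [ 46 305   1   1   1]
 [516 30
[... 7500 characters left out ...]
6 147 171 176 174 176 175 173 175 168 163 158 123]
 [212 183 175 172 172 177 177 171 172 171 168 161 154 121]
 [203 196 192 189 191 190 190 189 186 178 166 160 151 119]
 [209 218 222 219 218 220 220 218 214 202 165 155 157 120]
 [211 222 223 224 222 223 222 222 222 209 170 155 155 111]
 [210 222 221 221 223 223 222 223 222 206 167 153 149  80]
 [213 218 222 222 221 221 221 223 221 211 171 155 130  50]
 [211 219 222 222 222 223 220 221 221 207 166 147  87  43]
 [207 219 222 220 222 221 222 222 222 205 164 127  51  44]
 [206 220 219 222 221 222 222 222 221 210 161  87  35  40]
 [189 215 220 222 220 221 220 222 221 212 140  51  42  40]
 [155 183 178 205 197 197 199 199 199 182  94  43  38  36]]
```

{"method": "step_arm", "body": {
  "steps": [
    {"dp":[0.15,-0.63,0],"rotation":[0,0,0.3]},
    {"dp":[0.15,-0.63,0],"rotation":[0,0,0.3]},
    {"dp":[0.15,-0.63,0],"rotation":[0,0,0.3]},
    {"dp":[0.15,-0.63,0],"rotation":[0,0,0.3]},
    {"dp":[0.15,-0.63,0],"rotation":[0,0,0.3]}
  ]
}}

```text
clock: 3.35
position: [0.4978, 0.0024, 0.2508]
ee_rot: [-0.001, 1.0, -0.0, 0.0]
ft_force: [-0.9, 0.5, -1.1]
grip_width: 1.0
grip_force: 0.0
```

```bash
python3 - <<'E'
from h import *
go([.48,-.19,.25],0)
E
```

```text
t 3.35 pos [0.4978 0.0024 0.2508] F [-0.8636  0.4929 -1.0909] | dp [ 0.06  -0.641  0.003] rot [-0.001  0.     0.002] mm 193.2598171880128
```

{"method": "step_arm", "body": {
  "steps": [
    {"dp":[0.06,-0.64,0],"rotation":[0,0,0]},
    {"dp":[0.06,-0.64,0],"rotation":[0,0,0]},
    {"dp":[0.06,-0.64,0],"rotation":[0,0,0]},
    {"dp":[0.06,-0.64,0],"rotation":[0,0,0]},
    {"dp":[0.06,-0.64,0],"rotation":[0,0,0]}
  ],
  "fingers": 0.6
}}

```text
clock: 3.85
position: [0.4808, -0.1891, 0.2504]
ee_rot: [-0.001, 1.0, -0.0, -0.0]
ft_force: [-0.5, -0.0, 0.6]
grip_width: 0.605
grip_force: 0.0
```

{"method": "step_arm", "body": {
  "steps": [
    {"dp":[0,0,0],"rotation":[0,0,0]},
    {"dp":[0,0,0],"rotation":[0,0,0]}
  ]
}}

```text
clock: 4.05
position: [0.4815, -0.1847, 0.2508]
ee_rot: [-0.004, 1.0, 0.0, 0.0]
ft_force: [0.3, 0.3, 0.8]
grip_width: 0.599
grip_force: 0.0
```

```bash
python3 - <<'E'
from h import *
import pickle
S={n:r.snapshot(n) for n in ['wrist','scene','side']}; pickle.dump(S,open('tray.pkl','wb'))
s=S['wrist']; save(s,'wt'); print(-P(s)[0].T@P(s)[1])
for n,s in S.items():
  for t in ['flashlight','tray']: print(n,t,[(np.array(d['xyz']),round(d['conf'],2),proj(s,d['xyz'])) for d in r.spot_point(t,s)])
  h=cv2.cvtColor(s['color'],cv2.COLOR_RGB2HSV); m=(((h[...,0]<6)|(h[...,0]>174))&(h[...,1]>150)&(h[...,2]>60)).astype(np.uint8)
  n_,l,st,ce=cv2.connectedComponentsWithStats(m); i=np.argmax(st[1:,4])+1
  ys,xs=np.where(l==i); print(st[i],cv2.minAreaRect(np.c_[xs,ys].astype(np.float32)))
E
```

```text
[ 0.4145 -0.1856  0.3966]
wrist flashlight [(array([ 0.5355, -0.1875,  0.0094]), 0.57, array([277.3621, 222.8789]))]
wrist tray []
[ 252  186   43  120 3360] ((274.1237487792969, 246.76239013671875), (34.428287506103516, 120.10099029541016), 5.710593223571777)
scene flashlight [(array([0.3943, 0.021 , 0.0052]), 0.95, array([316.8775, 217.3098])), (array([ 0.1439, -0.2972, -0.0003]), 0.69, array([289.0887, 127.6695])), (array([ 0.5365, -0.189 ,  0.0107]), 0.63, array([229.6614, 209.1568]))]
scene tray [(array([ 0.545 , -0.1237,  0.0114]), 0.73, array([243.7012, 222.4446])), (array([ 0.5581, -0.1871,  0.0043]), 0.62, array([225.0364, 215.3701]))]
[199 193  45  36 566] ((221.90428161621094, 210.0651092529297), (13.693902969360352, 46.804046630859375), 55.784297943115234)
side flashlight [(array([ 0.1412, -0.2983, -0.001 ]), 0.84, array([238.9236, 395.8541])), (array([0.3959, 0.0242, 0.0046]), 0.83, array([250.9533, 237.068 ])), (array([ 0.5375, -0.1882,  0.0133]), 0.78, array([355.1073, 259.2077]))]
side tray [(array([ 0.559 , -0.1926,  0.0012]), 0.57, array([362.7706, 259.7021])), (array([0.7612, 0.1125, 0.0047]), 0.47, array([338.9348, 163.5682]))]
[337 234  55  37 883] ((364.10003662109375, 250.70001220703125), (16.54690170288086, 56.79612731933594), 63.43495178222656)
```

View pics/wt.png

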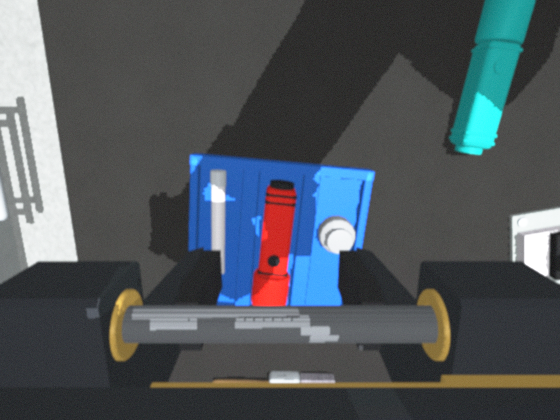

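The wrist view shows the red body from (282,183) to (268,300) with the switch at (273,261), the weight at (338,236) and the wand at (218,220). I'll triangulate the switch and the axis.

```bash
python3 - <<'E'
from h import *
import pickle
from scipy.optimize import least_squares
S=pickle.load(open('tray.pkl','rb'))
ap={'wrist':(273,261),'scene':(219.7,208),'side':(367.3,245)}
obs=[]
for n,s in S.items():
    x,y=map(round,ap[n]); k=6; g=255-s['color'][y-k:y+k+1,x-k:x+k+1,0].astype(float)
    w=np.clip(g-np.median(g)-40,0,None); yy,xx=np.mgrid[y-k:y+k+1,x-k:x+k+1]; uv=((w*xx).sum()/w.sum(),(w*yy).sum()/w.sum()); print(n,uv); obs.append((s,uv))
X=tri(obs); print('switch',X,[proj(s,X)-uv for s,uv in obs])
for a,b in ((0,1),(0,2),(1,2)): print(tri([obs[a],obs[b]]))
# axis: red row centres in wrist body between tail ring and switch
s=S['wrist']; h=cv2.cvtColor(s['color'],cv2.COLOR_RGB2HSV); m=(((h[...,0]<6)|(h[...,0]>174))&(h[...,1]>150)&(h[...,2]>60))
pts=[]
for v in range(208,266,4):
    u=np.where(m[v,240:310])[0]+240; pts.append(np.r_[atz(s,(u.min()-.5,v),.03)[:2],atz(s,(u.max()+.5,v),.03)[:2]])
pts=np.array(pts); 
for c in (pts[:,:2],pts[:,2:],(pts[:,:2]+pts[:,2:])/2):
    k=np.polyfit(c[:,0],c[:,1],1); print('yaw',np.degrees(np.arctan(k[0])),'y at .54',np.polyval(k,.54))
# tray far edge & corners from wrist
for uv in ((190,156),(374,172)): print('corner',atz(s,uv,.023))
E
```

```text
wrist (np.float64(272.47668393782385), np.float64(260.44732297063905))
scene (np.float64(217.06262939958592), np.float64(204.8385093167702))
side (np.float64(364.9755838641189), np.float64(242.76220806794055))
switch [ 0.5646 -0.1933  0.0538] [array([-1.0537,  1.2168]), array([2.2901, 0.0347]), array([2.0794, 0.0105])]
[ 0.5664 -0.1953  0.0529]
[ 0.5613 -0.1916  0.0553]
[ 0.5652 -0.1939  0.0542]
yaw -5.925071883933395 y at .54 -0.2037757949848585
yaw -6.5247363586964315 y at .54 -0.1727992705178509
yaw -6.224956450041468 y at .54 -0.18828696140935164
corner [ 0.4575 -0.2806  0.023 ]
corner [ 0.4733 -0.0839  0.023 ]
```

```bash
python3 - <<'E'
from h import *
import pickle
S=pickle.load(open('tray.pkl','rb'))
ap={'wrist':(273,261),'scene':(219.7,208),'side':(367.3,245)}
obs=[]
for n,s in S.items():
    x,y=map(round,ap[n]); k=3; g=255-s['color'][y-k:y+k+1,x-k:x+k+1,0].astype(float)
    w=np.clip(g-np.median(g)-20,0,None); yy,xx=np.mgrid[y-k:y+k+1,x-k:x+k+1]; uv=((w*xx).sum()/w.sum(),(w*yy).sum()/w.sum()); print(n,uv); obs.append((s,uv))
X=tri(obs); print('switch',X,[proj(s,X)-uv for s,uv in obs])
d=np.array([np.cos(np.radians(-5.5)),np.sin(np.radians(-5.5)),0]); print('origin',X-.028*d, 'z at switch plane .045', [atz(s,uv,.045) for s,uv in obs])
o=X-.028*d; go([o[0],o[1],.1],-5.5)
E
```

```text
wrist (np.float64(nan), np.float64(nan))
scene (np.float64(219.047), np.float64(207.529))
side (np.float64(366.8673184357542), np.float64(245.01117318435755))
switch [nan nan nan] [array([nan, nan]), array([nan, nan]), array([nan, nan])]
origin [nan nan nan] z at switch plane .045 [array([nan, nan, nan]), array([ 0.5677, -0.1932,  0.045 ]), array([ 0.5661, -0.1925,  0.045 ])]
t 4.5 pos [ 0.4812 -0.1863  0.2507] F [ 0.065  -0.2672 -0.1167] | dp [nan nan nan] rot [-0.     0.     0.129] mm nan<stdin>:8: RuntimeWarning: invalid value encountered in scalar divide
```

```bash
python3 - <<'E'
from h import *
import pickle
S=pickle.load(open('tray.pkl','rb'))
obs=[(S['wrist'],(272.5,260.5)),(S['scene'],(219.05,207.5)),(S['side'],(366.9,245))]
X=tri(obs); print('switch',X,[proj(s,X)-uv for s,uv in obs], atz(*obs[0],.045))
d=np.array([np.cos(np.radians(-5.5)),np.sin(np.radians(-5.5)),0]); o=X-.028*d; print('origin',o)
p=[o[0]+.008,o[1],.09]; go(p,-5.5)
E
```

```text
switch [ 0.5671 -0.1926  0.0448] [array([-0.2294, -0.0651]), array([0.3067, 0.0411]), array([ 0.3211, -0.089 ])] [ 0.5671 -0.1924  0.045 ]
origin [ 0.5392 -0.1899  0.0448]
t 4.5 pos [ 0.4812 -0.1863  0.2507] F [ 0.065  -0.2672 -0.1167] | dp [-0.22  -0.013  0.536] rot [-0.     0.     0.129] mm 173.7390540396977
```

{"method": "step_arm", "body": {
  "steps": [
    {"dp":[-0.22,-0.01,0.53],"rotation":[0,0,0.129]},
    {"dp":[-0.22,-0.01,0.53],"rotation":[0,0,0.129]},
    {"dp":[-0.22,-0.01,0.53],"rotation":[0,0,0.129]},
    {"dp":[-0.22,-0.01,0.53],"rotation":[0,0,0.129]},
    {"dp":[-0.22,-0.01,0.53],"rotation":[0,0,0.129]}
  ],
  "fingers": 0.52,
  "grip_force": 30
}}

```text
clock: 5.0
position: [0.5464, -0.1884, 0.0885]
ee_rot: [0.048, 0.999, 0.001, -0.003]
ft_force: [-0.1, 0.2, 0.7]
grip_width: 0.521
grip_force: 0.0
```

```bash
python3 - <<'E'
from h import *
go([.547,-.190,.0265],-5.5)
E
```

```text
t 5.0 pos [ 0.5464 -0.1884  0.0885] F [-0.1209  0.1943  0.7477] | dp [-0.004 -0.006  0.207] rot [ 0.003 -0.007  0.001] mm 62.004574405796106
```

{"method": "step_arm", "body": {
  "steps": [
    {"dp":[0,0,0.1],"rotation":[0,0,0]},
    {"dp":[0,-0.003,0.17],"rotation":[0,0,0]},
    {"dp":[0,-0.003,0.21],"rotation":[0,0,0]},
    {"dp":[0,-0.003,0.21],"rotation":[0,0,0]},
    {"dp":[0,-0.003,0.21],"rotation":[0,0,0]}
  ]
}}

```text
clock: 5.5
position: [0.5476, -0.1905, 0.0301]
ee_rot: [0.048, 0.999, -0.0, 0.001]
ft_force: [-0.4, -0.3, -0.2]
grip_width: 0.517
grip_force: 0.0
```

```bash
python3 - <<'E'
from h import *
go([.547,-.190,.0265],-5.5)
s=r.snapshot('side'); cv2.imwrite('pics/sg.png',cv2.resize(s['color'][170:330,270:470,::-1],None,fx=3,fy=3))
E
```

```text
t 5.5 pos [ 0.5476 -0.1905  0.0301] F [-0.385  -0.2776 -0.2181] | dp [0.002 0.001 0.012] rot [-0.001  0.002 -0.   ] mm 3.677255888401819
```

View pics/sg.png

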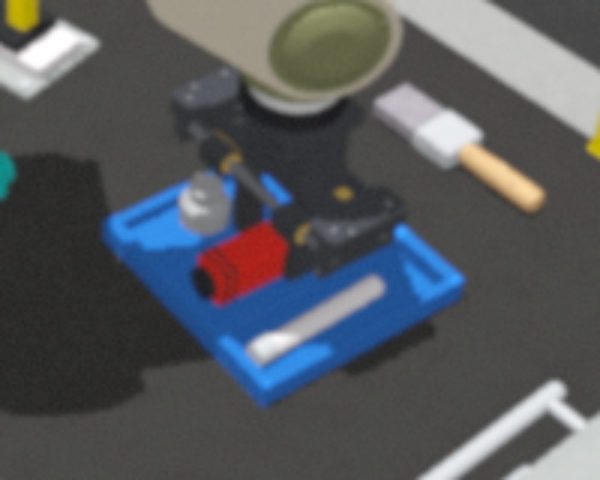

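The fingers straddle the red body, and the tail is visible at crop (230,265). I'll go 2–3 mm lower and close.

{"method": "step_arm", "body": {
  "steps": [
    {"dp":[0,0,0.009],"rotation":[0,0,0]},
    {"dp":[0,0,0.009],"rotation":[0,0,0]}
  ]
}}

```text
clock: 5.75
position: [0.5472, -0.1901, 0.0264]
ee_rot: [0.048, 0.999, -0.0, 0.0]
ft_force: [1.1, -0.1, 0.5]
grip_width: 0.52
grip_force: 0.0
```

{"method": "step_arm", "body": {
  "steps": [
    {"dp":[0,0,0],"rotation":[0,0,0]},
    {"dp":[0,0,0],"rotation":[0,0,0]},
    {"dp":[0,0,0],"rotation":[0,0,0]},
    {"dp":[0,0,0],"rotation":[0,0,0]},
    {"dp":[0,0,0],"rotation":[0,0,0]}
  ],
  "fingers": 0.2,
  "grip_force": 30
}}

```text
clock: 6.25
position: [0.5471, -0.19, 0.0261]
ee_rot: [0.048, 0.999, 0.0, 0.0]
ft_force: [-1.1, 0.6, 3.5]
grip_width: 0.36
grip_force: 30.0
```

{"method": "step_arm", "body": {
  "steps": [
    {"dp":[0,0,-0.04],"rotation":[0,0,0]},
    {"dp":[0,0,-0.1],"rotation":[0,0,0]},
    {"dp":[0,0,-0.2],"rotation":[0,0,0]},
    {"dp":[0,0,-0.3],"rotation":[0,0,0]},
    {"dp":[0,0,-0.3],"rotation":[0,0,0]}
  ]
}}

```text
clock: 6.75
position: [0.5486, -0.191, 0.1203]
ee_rot: [0.048, 0.999, -0.002, 0.003]
ft_force: [-0.0, -0.3, -1.7]
grip_width: 0.358
grip_force: 30.0
```

```bash
cat > fit.py <<'E'
from h import *
import pickle
from scipy.optimize import least_squares
S=pickle.load(open('tray.pkl','rb')); W=pickle.load(open('wh.pkl','rb'))
c={(-1,-1):(-.048,-.125),(1,-1):(.048,-.125),(-1,1):(-.048,.085),(1,1):(.048,.085)}
o=[(W,(-1,-1),(174,178)),(W,(-1,1),(360,187)),(W,(1,1),(352,265)),
 (S['scene'],(-1,-1),(305.7,260)),(S['scene'],(1,-1),(287.3,287.3)),(S['scene'],(-1,1),(379.3,294.7)),(S['scene'],(1,1),(363.3,326.7)),
 (S['side'],(-1,-1),(280,202)),(S['side'],(1,-1),(302.7,184)),(S['side'],(-1,1),(222.7,169.3))]
def pt(q,x,y,z): 
    a=q[3]; return np.array([q[0]+np.cos(a)*x-np.sin(a)*y,q[1]+np.sin(a)*x+np.cos(a)*y,q[2]+z])
f=lambda q: np.concatenate([proj(s,pt(q,*c[k],.006))-uv for s,k,uv in o])
q=least_squares(f,[.55,.215,.003,.2],loss='soft_l1').x
print(q,np.degrees(q[3])); print(f(q).reshape(-1,2).round(1).tolist())
ob=[(W,(204,241)),(S['scene'],(314,267)),(S['side'],(277.7,164.3))]
X=tri(ob); print('post',X,[proj(s,X)-u for s,u in ob])
d=X[:2]-q[:2]; a=q[3]; print('post in holder',d@[np.cos(a),np.sin(a)],d@[-np.sin(a),np.cos(a)])
# fixed jaw top edges (wrist): inner edge mid, outer
for uv in ((320,206),(319,254),(343,208),(342,255)):
    p=atz(W,uv,.035)[:2]-q[:2]; print('jaw',p@[np.cos(a),np.sin(a)],p@[-np.sin(a),np.cos(a)])
E
python3 fit.py
```

```text
[0.5495 0.216  0.0012 0.1912] 10.956144813044874
[[-0.1, -0.0], [-0.1, -0.1], [-0.7, 0.2], [-0.7, -0.5], [-0.2, 0.9], [0.1, -0.0], [1.0, 0.5], [-1.3, -0.3], [-0.2, 0.0], [-0.3, -0.1]]
post [0.5637 0.1396 0.0776] [array([-0.8535,  0.3344]), array([-0.3781,  0.2449]), array([-0.6801, -0.0205])]
post in holder -0.0006321165017043433 -0.0777262588548737
jaw -0.030534045459678947 0.037974555996551966
jaw 0.02428222855580195 0.041182694733403746
jaw -0.029524205162235733 0.06267987658525297
jaw 0.02422983251802844 0.06673221713923835
```

```bash
cat >> h.py <<'E'
H=np.array([.5495,.216]); A=np.radians(11)
def hp(x,y,z): return [H[0]+np.cos(A)*x-np.sin(A)*y,H[1]+np.sin(A)*x+np.cos(A)*y,z]
E
python3 - <<'E'
from h import *
print(hp(.008,.018,.12)); go(hp(.008,.018,.12),11)
E
```

```text
[np.float64(0.5539184555508034), np.float64(0.2351957612650703), 0.12]
t 6.75 pos [ 0.5486 -0.191   0.1203] F [-0.0121 -0.3061 -1.7025] | dp [ 0.118  1.416 -0.005] rot [-0.005  0.008 -0.366] mm 426.236823233476
```

{"method": "step_arm", "body": {
  "steps": [
    {"dp":[0.01,0.12,0],"rotation":[0,0,-0.1]},
    {"dp":[0.03,0.26,0],"rotation":[0,0,-0.2]},
    {"dp":[0.04,0.4,0],"rotation":[0,0,-0.3]},
    {"dp":[0.05,0.54,0],"rotation":[0,0,-0.366]},
    {"dp":[0.06,0.68,0],"rotation":[0,0,-0.366]}
  ]
}}

```text
clock: 7.25
position: [0.548, 0.0163, 0.1151]
ee_rot: [-0.096, 0.995, 0.0, -0.001]
ft_force: [0.4, -0.1, -2.0]
grip_width: 0.36
grip_force: 30.0
```

```bash
python3 - <<'E'
from h import *
go(hp(.008,.018,.12),11)
E
```

```text
t 7.25 pos [0.548  0.0163 0.1151] F [ 0.4297 -0.0791 -1.9637] | dp [-0.159  0.712 -0.016] rot [ 0.001 -0.002  0.001] mm 218.99701842090136
```

{"method": "step_arm", "body": {
  "steps": [
    {"dp":[-0.03,0.14,0],"rotation":[0,0,0]},
    {"dp":[-0.06,0.28,0],"rotation":[0,0,0]},
    {"dp":[-0.1,0.43,0],"rotation":[0,0,0]},
    {"dp":[-0.13,0.58,0],"rotation":[0,0,0]},
    {"dp":[-0.159,0.712,0],"rotation":[0,0,0]}
  ]
}}

```text
clock: 7.75
position: [0.554, 0.2356, 0.115]
ee_rot: [-0.096, 0.995, -0.0, -0.001]
ft_force: [0.7, -0.6, -1.7]
grip_width: 0.363
grip_force: 30.0
```

{"method": "step_arm", "body": {
  "steps": [
    {"dp":[0,0,0],"rotation":[0,0,0]},
    {"dp":[0,0,0],"rotation":[0,0,0]},
    {"dp":[0,0,0],"rotation":[0,0,0]}
  ]
}}

```text
clock: 8.05
position: [0.5547, 0.2325, 0.1153]
ee_rot: [-0.095, 0.995, -0.0, -0.001]
ft_force: [0.2, -0.2, -1.4]
grip_width: 0.359
grip_force: 30.0
```

```bash
python3 - <<'E'
from h import *
go(hp(.008,.018,.044),11)
for n in ('side','wrist'):
    s=r.snapshot(n); save(s,'pl_'+n)
a=cv2.imread('pics/pl_side.png')[90:250,190:370]; b=cv2.imread('pics/pl_wrist.png')
cv2.imwrite('pics/pl.png',np.hstack([cv2.resize(a,(420,373)),cv2.resize(b[100:400,60:460],(380,373))]))
E
```

```text
t 8.05 pos [0.5547 0.2325 0.1153] F [ 0.216 -0.227 -1.43 ] | dp [0.001 0.009 0.238] rot [-0.    -0.002 -0.002] mm 71.3649112846333
```

View pics/pl.png

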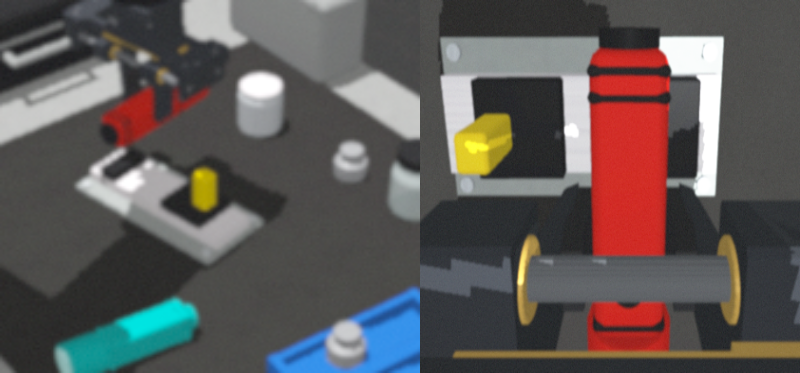

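The flashlight is held level, square to the holder and above the gap between the jaws. Lowering.

{"method": "step_arm", "body": {
  "steps": [
    {"dp":[0,0.003,0.1],"rotation":[0,0,0]},
    {"dp":[0,0.003,0.18],"rotation":[0,0,0]},
    {"dp":[0,0.003,0.235],"rotation":[0,0,0]},
    {"dp":[0,0.003,0.235],"rotation":[0,0,0]},
    {"dp":[0,0.003,0.235],"rotation":[0,0,0]}
  ]
}}

```text
clock: 8.65
position: [0.5551, 0.2338, 0.046]
ee_rot: [-0.095, 0.995, 0.0, 0.0]
ft_force: [0.5, 0.3, -1.0]
grip_width: 0.361
grip_force: 30.0
```

{"method": "step_arm", "body": {
  "steps": [
    {"dp":[0,0,0.004],"rotation":[0,0,0]},
    {"dp":[0,0,0.008],"rotation":[0,0,0]},
    {"dp":[0,0,0.012],"rotation":[0,0,0]},
    {"dp":[0,0,0.012],"rotation":[0,0,0]}
  ]
}}

```text
clock: 9.05
position: [0.5547, 0.2344, 0.0419]
ee_rot: [-0.096, 0.995, 0.0, 0.0]
ft_force: [1.0, 0.1, -2.0]
grip_width: 0.363
grip_force: 30.0
```

{"method": "step_arm", "body": {
  "steps": [
    {"dp":[0,0,0.003],"rotation":[0,0,0]},
    {"dp":[0,0,0.005],"rotation":[0,0,0]},
    {"dp":[0,0,0.005],"rotation":[0,0,0]}
  ]
}}

```text
clock: 9.35
position: [0.5546, 0.2344, 0.0402]
ee_rot: [-0.096, 0.995, -0.0, -0.0]
ft_force: [0.2, 0.4, -1.5]
grip_width: 0.363
grip_force: 30.0
```

{"method": "step_arm", "body": {
  "steps": [
    {"dp":[0,0,0.003],"rotation":[0,0,0]},
    {"dp":[0,0,0.005],"rotation":[0,0,0]},
    {"dp":[0,0,0.005],"rotation":[0,0,0]}
  ]
}}

```text
clock: 9.65
position: [0.5547, 0.2344, 0.0387]
ee_rot: [-0.096, 0.995, -0.0, -0.0]
ft_force: [0.8, -0.2, -1.5]
grip_width: 0.362
grip_force: 30.0
```

{"method": "step_arm", "body": {
  "steps": [
    {"dp":[0,0,0.003],"rotation":[0,0,0]},
    {"dp":[0,0,0.003],"rotation":[0,0,0]}
  ]
}}

```text
clock: 9.85
position: [0.5548, 0.2344, 0.0381]
ee_rot: [-0.096, 0.995, 0.0, 0.0]
ft_force: [-0.3, -0.1, 1.3]
grip_width: 0.359
grip_force: 30.0
```

{"method": "step_arm", "body": {
  "steps": [
    {"dp":[0,0,0.001],"rotation":[0,0,0]},
    {"dp":[0,0,0.001],"rotation":[0,0,0]},
    {"dp":[0,0,0.001],"rotation":[0,0,0]},
    {"dp":[0,0,0.001],"rotation":[0,0,0]}
  ],
  "fingers": 0.6
}}

```text
clock: 10.25
position: [0.5547, 0.2344, 0.0376]
ee_rot: [-0.096, 0.995, 0.0, 0.0]
ft_force: [-0.2, 0.1, 0.0]
grip_width: 0.599
grip_force: 0.0
```

{"method": "step_arm", "body": {
  "steps": [
    {"dp":[0,0,-0.05],"rotation":[0,0,0]},
    {"dp":[0,0,-0.15],"rotation":[0,0,0]},
    {"dp":[0,0,-0.28],"rotation":[0,0,0]},
    {"dp":[0,0,-0.35],"rotation":[0,0,0]},
    {"dp":[0,0,-0.35],"rotation":[0,0,0]}
  ]
}}

```text
clock: 10.75
position: [0.5561, 0.2348, 0.1469]
ee_rot: [-0.096, 0.995, 0.0, 0.004]
ft_force: [0.2, -0.4, -0.1]
grip_width: 0.602
grip_force: 0.0
```

```bash
python3 - <<'E'
from h import *
go(hp(0,-.078,.13),11)
for n in ('side','wrist'):
    s=r.snapshot(n); save(s,'re_'+n)
    print(n,[(np.array(d['xyz']),round(d['conf'],2)) for d in r.spot_point('flashlight',s)],[(np.array(d['xyz']),round(d['conf'],2)) for d in r.spot_point('jaw_post',s)])
a=cv2.imread('pics/re_side.png')[90:250,190:370]; b=cv2.imread('pics/re_wrist.png')
cv2.imwrite('pics/re.png',np.hstack([cv2.resize(a,(420,373)),cv2.resize(b[100:400,60:460],(380,373))]))
E
```

```text
t 10.75 pos [0.5561 0.2348 0.1469] F [ 0.1667 -0.4399 -0.0752] | dp [ 0.034 -0.317  0.056] rot [ 0.     0.009 -0.   ] mm 97.16010833492606
side [(array([ 0.1436, -0.2983, -0.0033]), 0.76), (array([0.7778, 0.0177, 0.0028]), 0.7), (array([0.3967, 0.0233, 0.0034]), 0.67), (array([0.5461, 0.2336, 0.0262]), 0.65)] [(array([0.564 , 0.1444, 0.0773]), 0.88), (array([0.7601, 0.114 , 0.0073]), 0.2)]
wrist [(array([0.5431, 0.2319, 0.0234]), 0.88)] [(array([0.5626, 0.1385, 0.0792]), 0.86)]
```

View pics/re.png

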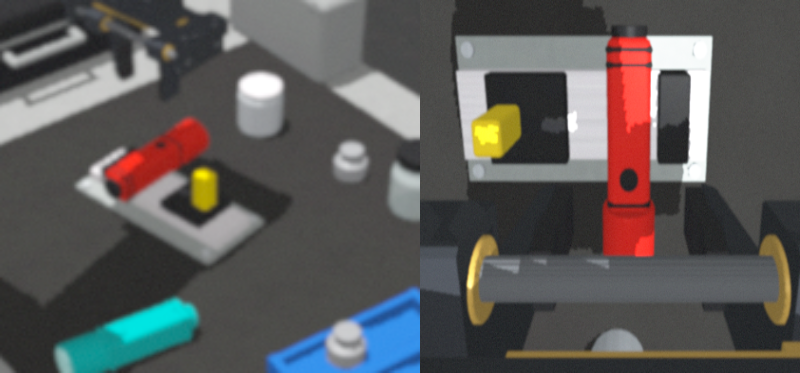

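The flashlight lies on the bed between the jaws, switch up. Next, pinch the post.

{"method": "step_arm", "body": {
  "steps": [
    {"dp":[0.01,-0.11,0.01],"rotation":[0,0,0]},
    {"dp":[0.02,-0.22,0.03],"rotation":[0,0,0]},
    {"dp":[0.032,-0.317,0.05],"rotation":[0,0,0]},
    {"dp":[0.032,-0.317,0.05],"rotation":[0,0,0]},
    {"dp":[0.032,-0.317,0.05],"rotation":[0,0,0]}
  ],
  "fingers": 0.5,
  "grip_force": 20
}}

```text
clock: 11.55
position: [0.5632, 0.1391, 0.1271]
ee_rot: [-0.095, 0.995, 0.0, -0.001]
ft_force: [0.2, -0.1, 0.2]
grip_width: 0.5
grip_force: 0.0
```

```bash
python3 - <<'E'
from h import *
go(hp(0,-.078,.050),11)
E
```

```text
t 11.55 pos [0.5632 0.1391 0.1271] F [ 0.2196 -0.0511  0.203 ] | dp [-0.004  0.     0.257] rot [ 0.001 -0.001 -0.002] mm 77.10789238704162
```

{"method": "step_arm", "body": {
  "steps": [
    {"dp":[-0.003,0,0.08],"rotation":[0,0,0]},
    {"dp":[-0.003,0,0.16],"rotation":[0,0,0]},
    {"dp":[-0.003,0,0.22],"rotation":[0,0,0]},
    {"dp":[-0.003,0,0.257],"rotation":[0,0,0]},
    {"dp":[-0.003,0,0.257],"rotation":[0,0,0]}
  ]
}}

```text
clock: 12.05
position: [0.5635, 0.1401, 0.0493]
ee_rot: [-0.096, 0.995, 0.0, -0.001]
ft_force: [-0.4, -0.4, -0.3]
grip_width: 0.497
grip_force: 0.0
```

{"method": "step_arm", "body": {
  "steps": [
    {"dp":[0,0,0],"rotation":[0,0,0]},
    {"dp":[0,0,0],"rotation":[0,0,0]},
    {"dp":[0,0,0],"rotation":[0,0,0]},
    {"dp":[0,0,0],"rotation":[0,0,0]},
    {"dp":[0,0,0],"rotation":[0,0,0]}
  ],
  "fingers": 0.1,
  "grip_force": 25
}}

```text
clock: 12.55
position: [0.5646, 0.1396, 0.0513]
ee_rot: [-0.096, 0.995, 0.0, 0.001]
ft_force: [-1.3, 3.2, 5.3]
grip_width: 0.224
grip_force: 25.0
```

{"method": "step_arm", "body": {
  "steps": [
    {"dp":[0,0.022,0],"rotation":[0,0,0]},
    {"dp":[0,0.044,0],"rotation":[0,0,0]},
    {"dp":[0,0.066,0],"rotation":[0,0,0]},
    {"dp":[0,0.088,0],"rotation":[0,0,0]},
    {"dp":[0,0.11,0],"rotation":[0,0,0]}
  ]
}}

```text
clock: 13.05
position: [0.5585, 0.1713, 0.0513]
ee_rot: [-0.096, 0.995, -0.001, 0.001]
ft_force: [-0.3, -4.1, 5.7]
grip_width: 0.224
grip_force: 25.0
```

{"method": "step_arm", "body": {
  "steps": [
    {"dp":[0,0.005,0],"rotation":[0,0,0]},
    {"dp":[0,0.01,0],"rotation":[0,0,0]},
    {"dp":[0,0.013,0],"rotation":[0,0,0]},
    {"dp":[0,0.013,0],"rotation":[0,0,0]}
  ]
}}

```text
clock: 13.45
position: [0.5578, 0.1751, 0.0513]
ee_rot: [-0.096, 0.995, -0.0, 0.001]
ft_force: [-0.8, -2.6, 6.4]
grip_width: 0.224
grip_force: 25.0
```

{"method": "step_arm", "body": {
  "steps": [
    {"dp":[0,0.004,0],"rotation":[0,0,0]},
    {"dp":[0,0.007,0],"rotation":[0,0,0]},
    {"dp":[0,0.007,0],"rotation":[0,0,0]}
  ]
}}

```text
clock: 13.75
position: [0.5574, 0.1771, 0.0513]
ee_rot: [-0.096, 0.995, -0.001, 0.001]
ft_force: [-0.4, -3.1, 5.8]
grip_width: 0.224
grip_force: 25.0
```

{"method": "step_arm", "body": {
  "steps": [
    {"dp":[0,0.003,0],"rotation":[0,0,0]},
    {"dp":[0,0.005,0],"rotation":[0,0,0]},
    {"dp":[0,0.005,0],"rotation":[0,0,0]}
  ]
}}

```text
clock: 14.05
position: [0.5571, 0.1785, 0.0513]
ee_rot: [-0.096, 0.995, -0.001, 0.001]
ft_force: [-0.3, -3.3, 5.7]
grip_width: 0.229
grip_force: 25.0
```

{"method": "step_arm", "body": {
  "steps": [
    {"dp":[0,0.003,0],"rotation":[0,0,0]},
    {"dp":[0,0.003,0],"rotation":[0,0,0]}
  ]
}}

```text
clock: 14.25
position: [0.5569, 0.1794, 0.0513]
ee_rot: [-0.096, 0.995, -0.001, 0.001]
ft_force: [-0.5, -3.6, 6.1]
grip_width: 0.224
grip_force: 25.0
```

{"method": "step_arm", "body": {
  "steps": [
    {"dp":[0,0.003,0],"rotation":[0,0,0]},
    {"dp":[0,0.003,0],"rotation":[0,0,0]}
  ]
}}

```text
clock: 14.45
position: [0.5569, 0.1798, 0.0513]
ee_rot: [-0.096, 0.995, -0.001, 0.001]
ft_force: [-0.3, -6.8, 5.7]
grip_width: 0.224
grip_force: 25.0
```

Force is rising at a travel of about 0.048, so I'll press a little more.

{"method": "step_arm", "body": {
  "steps": [
    {"dp":[0,0.003,0],"rotation":[0,0,0]},
    {"dp":[0,0.003,0],"rotation":[0,0,0]}
  ]
}}

```text
clock: 14.65
position: [0.5569, 0.1798, 0.0513]
ee_rot: [-0.096, 0.995, -0.002, 0.001]
ft_force: [-0.2, -11.4, 6.5]
grip_width: 0.225
grip_force: 25.0
```

{"method": "step_arm", "body": {
  "steps": [
    {"dp":[0,0.003,0],"rotation":[0,0,0]},
    {"dp":[0,0.003,0],"rotation":[0,0,0]}
  ]
}}

```text
clock: 14.85
position: [0.5569, 0.1799, 0.0513]
ee_rot: [-0.096, 0.995, -0.002, 0.001]
ft_force: [0.0, -16.7, 5.7]
grip_width: 0.227
grip_force: 25.0
```

{"method": "step_arm", "body": {
  "steps": [
    {"dp":[0,0,0],"rotation":[0,0,0]},
    {"dp":[0,0,0],"rotation":[0,0,0]},
    {"dp":[0,0,0],"rotation":[0,0,0]},
    {"dp":[0,0,0],"rotation":[0,0,0]}
  ],
  "fingers": 0.42
}}

```text
clock: 15.25
position: [0.5557, 0.1829, 0.0504]
ee_rot: [-0.096, 0.995, 0.0, -0.0]
ft_force: [-0.7, -0.1, -0.6]
grip_width: 0.418
grip_force: 0.0
```

{"method": "step_arm", "body": {
  "steps": [
    {"dp":[0,0,-0.05],"rotation":[0,0,0]},
    {"dp":[0,0,-0.15],"rotation":[0,0,0]},
    {"dp":[0,0,-0.28],"rotation":[0,0,0]},
    {"dp":[0,0,-0.4],"rotation":[0,0,0]},
    {"dp":[0,0,-0.4],"rotation":[0,0,0]}
  ]
}}

```text
clock: 15.75
position: [0.5577, 0.1832, 0.1754]
ee_rot: [-0.096, 0.995, 0.0, 0.004]
ft_force: [0.5, -0.0, 0.0]
grip_width: 0.42
grip_force: 0.0
```

```bash
python3 - <<'E'
from h import *
for n in ('side','wrist'):
    s=r.snapshot(n); save(s,'en_'+n)
    print(n,[(np.array(d['xyz']),round(d['conf'],2)) for d in r.spot_point('flashlight',s)],[(np.array(d['xyz']),round(d['conf'],2)) for d in r.spot_point('jaw_post',s)])
print('expected post',hp(0,-.037,.078))
a=cv2.imread('pics/en_side.png')[90:250,190:370]; b=cv2.imread('pics/en_wrist.png')
cv2.imwrite('pics/en.png',np.hstack([cv2.resize(a,(420,373)),cv2.resize(b[100:400,160:560],(380,373))]))
E
```

```text
side [(array([0.397 , 0.0262, 0.0046]), 0.88), (array([ 0.142 , -0.3017, -0.0031]), 0.84), (array([0.5448, 0.2394, 0.0236]), 0.68), (array([0.5432, 0.2173, 0.0036]), 0.44)] []
wrist [(array([0.5395, 0.2385, 0.0214]), 0.58)] [(array([0.5557, 0.1759, 0.0808]), 0.74)]
expected post [np.float64(0.5565599328289321), np.float64(0.17967979421243643), 0.078]
```

View pics/en.png

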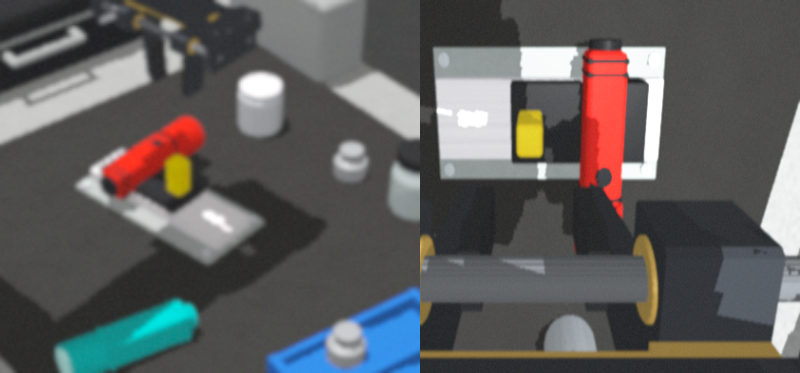

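The flashlight is clamped flat between both jaws with its switch up, square to the holder, and the gripper is clear. Handing in.

```bash
python3 -c "
from cell import r
print(r.hand_in())"
```

```text
the job is handed in; nothing more can be done
None
```

The red flashlight lies flat and switch side up on the holder's bed, clamped snugly between both jaws at mid-body. The gripper has let go and is clear, nothing else was touched, and the job is handed in at about 16 s of the 46 s limit; no verdict was returned.

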